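Snap the cover off a sensor housing and collect its dead battery

TASK

Squeeze both orange snap tabs of the grey cover inward and, keeping them pressed, lift the cover off its sloping housing. Lay the cover flat, right way up, on a free part of the pink foam, then take the red battery pack out of the housing and lay it on the floor of the blue tray beside the green one, letting go of both. Set things down rather than dropping them, and leave everything else on the bench where it is.

Things in the scene. Friction and masses are not known exactly. Their poses are not given: they have to be found in the camera images.
- bay: black bottom half of the housing: a plate 100 x 78 mm, tilted. Its z is the sloping plate's normal, 25 degrees from vertical, leaning to the robot's right (-y); x points up the slope, about to the left; y is level, about towards the robot. Origin: centre of the plate's upper face, 42 mm above the bench. Blocks 9 mm high on it locate cover and pack with 1 to 2 mm play.
- stand: dark steel stand under the bay, foot 104 x 86 mm, screwed to the bench; origin at the centre of its underside, 42 mm straight below the bay's origin; z up; yaw varies 20 degrees either way. Fixed clutter stands between it and the robot, all nearer than x = 0.40 m: a mallet 84 mm high, a tape roll 48 mm high and, at the right, a spray can 194 mm high
- catch_left (a point): top centre of the fixed black catch bar over the nose of the +y tab: in the bay's frame it is 32 mm long in x, y 24.5 to 31 mm, z 5.5 to 10.5 mm. Fingertips must stay above z = 11 mm there
- catch_right (a point): top centre of the same bar on the -y side
- cover: loose grey cover, a hollow box open below, 80 (x) x 46 (y) x 36 mm (z), 70 g; origin at the centre of its lower rim, z out of its closed top. At the start it sits on the bay with the bay's frame. In each long side (y = +23, -23 mm) is an orange snap tab; 58 mm wide over the tabs. It comes off along its own z only with both tabs pressed
- cover_top (a point): centre of the cover's closed top, 36 mm above its rim
- tab_left (a joint): press of the tab on the +y side of the cover, m: 0 out (latched), free of the catch from 0.004, level with the cover's side at 0.006, stop at 0.0065; a spring resists with about 1 N at first and 6 N fully in. The tab is 12 mm wide in x (centred on x = 0); its thumb pad, to be pressed, stands 6 mm out of the side, z = 14 to 33 mm in the cover's frame. Pads over 14 mm wide then also grip the side
- tab_right (a joint): the same for the tab on the -y side of the cover
- tab_left_pad (a point): centre of the outer face of the +y tab's thumb pad
- tab_right_pad (a point): centre of the outer face of the -y tab's thumb pad
- red_pack: loose red battery pack with a white band, 46 (x) x 22 (y) x 26 mm (z), 60 g; origin at the centre of its underside. It lies in the bay under the cover with the bay's axes, underside on the plate; its upper 17 mm stand clear of the 9 mm blocks, with free room for fingers at its two 46 mm sides (y)
- red_pack_mid (a point): middle of the red pack, 13 mm above its underside
- foam: pink rigid foam offcut, about 121 (x) x 164 (y) x 36 mm (z), ragged edges, fixed to the bench; origin at the centre of its underside; flat top at z = 36 mm. The wood offcut lies near its +y end; the -y half is free. It lies left or right of the housing, turned about -90 degrees
- tray: blue open tray, 140 (x) x 120 (y) x 32 mm (z), walls and floor 4 mm, fixed to the bench; origin at the centre of its underside. The green pack lies in its +x half, the -x half is free. It stands on the other side of the housing from the foam
- green_pack: green battery pack of the same shape and size (46 x 22 x 26 mm), already in the tray: leave it. Origin at the centre of its underside
- wood_offcut: small pine offcut 30 (x) x 60 (y) x 20 mm on the foam: leave it. Origin at the centre of its underside
- glue_bottle: yellow glue bottle, 63 mm across, 201 mm high, behind the housing: leave it. Origin at the centre of its underside
- tape_measure: orange tape measure 36 x 78 x 65 mm, behind the housing: leave it. Origin at the centre of its underside
- pencil_pot: pink pot with pens, 82 mm across, 151 mm high, at the far right: leave it. Origin at the centre of its underside
Mind the look-alikes: they are no part of the job. Of the things that look like the foam, the larger one is meant.

How it is judged:
On the way, in this order (a step that is already met when the one before it is completed fails the run):
1. the cover rises 10 to 80 mm off the bay, along the bay's normal, with both tabs pressed in by more than 3.5 mm (z of cover in the frame of bay between 0.01 and 0.08 m and value of joint each of tab_left, tab_right above 0.0035 m), for 0.1 s.
2. the cover lies flat and right way up on the foam, let go (x of cover in the frame of foam between -0.045 and 0.045 m and y of cover in the frame of foam between -0.065 and 0.065 m and height (world z) of cover between 0.031 and 0.043 m and angle between cover's own z axis and vertical below 0.12 rad and contact force between the fingers and cover below 0.05 N), for 0.2 s.
3. the red pack lies on the floor of the tray, let go (x of red_pack_mid in the frame of tray between -0.058 and 0.058 m and y of red_pack_mid in the frame of tray between -0.048 and 0.048 m and z of red_pack_mid in the frame of tray between 0.008 and 0.031 m and contact force between the fingers and red_pack below 0.05 N), for 0.2 s.
At the end, for the whole second after the job is handed in: The cover lies flat (within 7 degrees) and right way up on the foam, its rim within 5 mm of the foam's top, its centre at least 15 mm inside the foam's edges; the red pack is inside the tray on its floor (its middle at most 31 mm above the bench); both are released, at rest (all of step 2 and all of step 3 and linear speed of each of cover, red_pack below 0.02 m/s); the robot touches nothing.
It fails at once if any other loose thing on the bench (wood offcut, green pack, glue bottle, tape measure, pencil pot) is moved by more than 30 mm (distance of any of wood_offcut, green_pack, glue_bottle, tape_measure, pencil_pot from where it was at the start of the episode above 0.03 m).
It fails at once if the cover is dropped or thrown (over 0.7 m/s while not held) (linear speed of cover above 0.7 m/s and contact force between the fingers and cover below 0.02 N).
It fails at once if the red pack is dropped or thrown (over 0.7 m/s while not held) (linear speed of red_pack above 0.7 m/s and contact force between the fingers and red_pack below 0.02 N).
It also fails if it takes over 54 s, if anything falls off the work surface, if the arm or the gripper's body presses on something with over 40 N, if the wrist force passes 120 N, or if a joint passes its speed limit or range.

ROBOT

A 7-joint arm with a two-finger parallel gripper is mounted at the origin on the work surface; the furniture and walls round the work are solid. World frame = base frame: x ahead of the robot, y to its left, z up, the work surface at z = 0. Lengths are in m, angles in rad, forces in N, time in s.
With the tool pointing down it reaches from about 0.4 to 0.925 m from the base axis. Payload 4.1 kg.
Tool frame: the origin (TCP) lies between the finger pads; the fingertips stand 22 mm ahead of it and the grasp point (between the pads) lies 3 mm ahead of it (bot.finger_overhang is the z of the fingertips in the tool frame, in m); z points along the fingers, y is the line along which they close (so a half turn about z gives the same grasp; the last joint's range is limited). The gripper opens to 85 mm and grips with 20 to 120 N. Pads are 22 mm wide; open, the fingers measure 114 mm over their backs; the gripper's body (76 mm by 85 mm) begins 54 mm behind the grasp point. The pads swing forward as they close: fully open they stand 13 mm farther back than shut.
Start: joints at [1.047, 0.398, 0.045, 1.537, -0.019, 1.207, -0.051], TCP at [0.268, -0.592, 0.215] pointing down, gripper open.
Joint ranges: [-2.82, 2.82], [-0.49, 2.23], [-1.37, 1.46], [0, 2.46], [-1.36, 4.5], [0.23, 2], [-2.94, 2.94]. Speed limits (rad/s): [2.57, 2.57, 3.14, 3.14, 3.14, 3.14, 3.14].

INTERFACE

Orientations are given as a unit quaternion [w, x, y, z].
In Python, from cell import bot, vision gives the robot as it stands.
- The arm moves only by the tool servo_tool, never from a script. Its argument "motion" is a list of rows, each an object of numbers: "x", "y", "z": the shift along the tool's x, y, z in units of 1 m (1.0 is 1 m); "spin": the turn about the tool's z in units of 1.5 rad (1.0 is 1.5 rad); "hand": the opening, from 0 (shut) to 1 (fully open). A call has 1 to 10 rows; each row is the pose to reach, as a shift and turn from the pose commanded when the call began, along the tool's axes at that moment; what a row does not reach only later rows make up. A row lasts 1/10 s, in which the tool goes at most 50 mm and 8.59 degrees, less where a joint would pass 70% of its speed; a pose out of reach is approached as far as the arm can. A call with a number of a shift or a turn outside -1 to 1 is refused whole. A call with a gripper value outside its range is refused whole. The fingers move at their own pace and stop on an object; "newtons" is the grip in N (left out, the last holds). Time passes only in rows, so rows that repeat a pose let the fingers close. It gives the time, the measured TCP pose, the force, the opening and the grip force at its end, in the units of the state.
- bot.observe(): the state, without advancing time (a new reading comes with each control period).
- vision.get_image(name): name is "scene" or "top" or "wrist"; returns a dict with "color" (400x640x3 uint8, red, green, blue), "fx", "fy", "cx", "cy" (pixels), "rvec" (rotation vector, rad) and "tvec" (3), from world to camera coordinates, as OpenCV has them; the wrist camera has in their place "T_tool_cam" (4x4, takes a point from camera to tool coordinates, whose origin is the TCP and whose axes are the flange's). Camera axes: x right, y down, z forward; pixel columns grow to the right and rows downward; lengths in m; the calibration is good to about 2 mm. The wrist camera is an equidistant fisheye: a pixel r from the principal point sees the ray r / f radians off the axis. A picture is of the moment at which its call begins: read the wrist's pose just before it. There is no depth.
- bot.sign_off(): hands the job in; it is judged then, once.
Trained networks look in the newest picture that a camera, given by its name, has taken for a name from the list of things; names that differ only in an ending like _2 or _b are one class to them, and where a whole thing is asked for, a point or a joint stands for the part that bears it (a point fixed in the world has none). Each returns a list of dicts, best first, with "conf" (0 to 1); they miss things now and then, are a little off and sometimes report something else, mostly with a low value. They report only what shows in the picture. A call takes as long as a camera call. They do not tell look-alikes from the thing itself.
- vision.regions_of(camera, target): "mask" (400x640 bool, what is visible of it) and "extent" ([left, top, width, height] in pixels, round what is visible of it).
- vision.spot_point(camera, target): "uv" ([column, row] in pixels: a listed point, or the origin of a listed thing).
The state is a dict: "clock": time; "qpos": joint angles; "joint_velocities": joint speeds; "joint_torque": joint torques, N m; "eef_pos": TCP position; "orientation": TCP orientation; "contact_force": force on the tool from outside, world axes, zero at the start; "wrist_torque": the same for the moment, N m; "grip_width": opening from 0.0 (shut) to 1.0 (fully open); "grasp_force": force on a finger pad.
Only numpy, scipy, OpenCV 4.12 (cv2) and the standard library are available. Lean on these libraries where they do the work, as an engineer would, in place of code of your own. Each camera call takes 0.05 s, during which the arm holds its last target. There are 200 camera calls.

## Working session

There is one attempt and no reset: what is moved stays moved. The work goes in short steps, Python scripts to look and compute and a tool call to move; the robot and the scene stay as the last step left them, time stands still between calls to the robot, and variables do not carry over. Pictures are saved under pics/ and viewed, at most 10 in all, crops included, and the job is handed in when it is done.

Besides the shell and the picture viewer there is one more tool, called after "Emit:" in YAML: its name, and indented under it one key for each argument. servo_tool: Moves the arm, as the interface text tells. Shifts and turns lie within -1 to 1; 1 stands for 1 m of shift or 1.5 rad of turn. Its arguments: {"type":"object","properties":{"motion":{"type":"array"},"newtons":{"type":"number"}},"required":["motion"]}

```bash
mkdir -p pics; ls
python3 - <<'E'
from cell import bot, vision
import cv2, numpy as np
print(bot.observe()); print(bot.finger_overhang)
for c in ["scene","top"]:
    im=vision.get_image(c); cv2.imwrite(f"pics/{c}0.png",im["color"][:,:,::-1])
    print(c,im["fx"],im["fy"],im["cx"],im["cy"],im["rvec"],im["tvec"])
    for t in ["bay","stand","catch_left","catch_right","cover","cover_top","tab_left_pad","tab_right_pad","foam","tray","green_pack","wood_offcut","glue_bottle","tape_measure","pencil_pot"]:
        r=vision.spot_point(c,t)
        print(c,t,[(np.round(d["uv"]).tolist(),round(d["conf"],2)) for d in r[:3]])
print(bot.observe()["clock"])
E
```

```text
pics
{'clock': 0.0, 'qpos': array([ 1.04702395,  0.39920707,  0.04504461,  1.53788949, -0.01870157,
        1.20691693, -0.05069698]), 'joint_velocities': array([ 1.39755356e-03, -3.51636815e-04,  1.18875268e-03,  8.33546689e-05,
        1.79111575e-03, -1.83863365e-03, -1.56558387e-03]), 'joint_torque': array([-4.20161587e-04, -4.75125754e+01,  1.36461396e+00, -2.54218751e+01,
        1.15788160e-02,  9.54335381e-03,  5.20292161e-06]), 'eef_pos': array([ 0.26760566, -0.59161323,  0.21414977]), 'orientation': array([-9.59848615e-04,  9.77519205e-01,  2.10844027e-01, -2.79116073e-04]), 'contact_force': array([ 0.41569398,  1.36223552, -0.46083281]), 'wrist_torque': array([-0.04187537, -0.02843396, -0.00155945]), 'grasp_force': 0.0, 'grip_width': 0.9987257018128968}
0.022
scene 498.8535219015527 498.8535219015527 313.307311710874 199.98496549723578 [ 1.14059799 -2.44908482  0.9166518 ] [0.43225702 0.33223489 0.99167607]
scene bay [([350.0, 212.0], 0.57)]
scene stand [([353.0, 221.0], 0.87)]
scene catch_left [([362.0, 214.0], 0.74)]
scene catch_right [([342.0, 205.0], 0.69)]
scene cover
[... 622 characters left out ...]
56212642 1.14315206]
top bay [([327.0, 219.0], 0.61)]
top stand [([333.0, 217.0], 0.95), ([329.0, 207.0], 0.39)]
top catch_left [([331.0, 232.0], 0.64)]
top catch_right [([330.0, 208.0], 0.79)]
top cover [([328.0, 221.0], 0.8)]
top cover_top [([333.0, 217.0], 0.73)]
top tab_left_pad [([337.0, 226.0], 0.54)]
top tab_right_pad []
top foam [([251.0, 217.0], 0.97), ([190.0, 205.0], 0.92), ([307.0, 170.0], 0.32)]
top tray [([418.0, 210.0], 0.68), ([408.0, 156.0], 0.42)]
top green_pack [([421.0, 192.0], 0.71)]
top wood_offcut [([244.0, 198.0], 0.84)]
top glue_bottle [([309.0, 172.0], 0.72)]
top tape_measure [([357.0, 159.0], 0.59), ([406.0, 158.0], 0.5)]
top pencil_pot [([407.0, 161.0], 0.95)]
1.6
```

View pictures.

View pics/scene0.png

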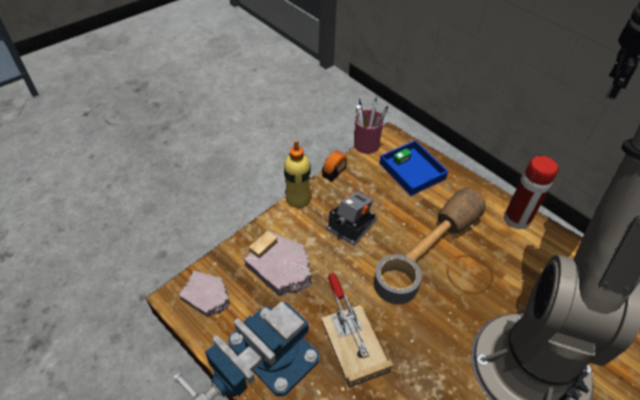

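View pics/top0.png

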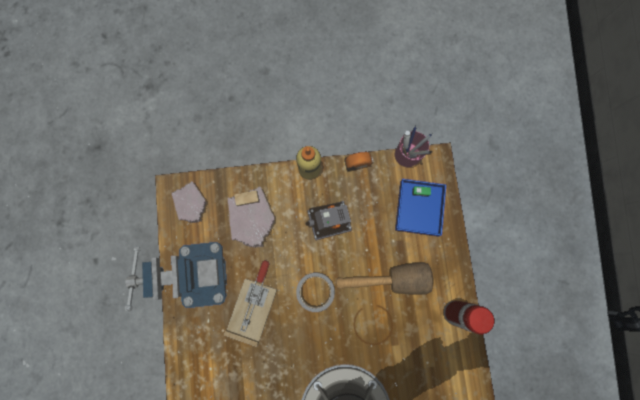

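```bash
cat > h.py <<'E'
import numpy as np, cv2
from cell import bot, vision
from scipy.spatial.transform import Rotation as R
from scipy.optimize import least_squares
def snap(name, save=None):
    o=bot.observe(); im=vision.get_image(name)
    if save: cv2.imwrite(f"pics/{save}.png",im["color"][:,:,::-1])
    q=o["orientation"]; im["Rt"]=R.from_quat([q[1],q[2],q[3],q[0]]).as_matrix(); im["pt"]=np.array(o["eef_pos"])
    im["name"]=name
    if name=="wrist":
        T=np.array(im["T_tool_cam"]); im["Rwc"]=im["Rt"]@T[:3,:3]; im["c"]=im["pt"]+im["Rt"]@T[:3,3]
    else:
        M=cv2.Rodrigues(np.array(im["rvec"],float))[0]; im["Rwc"]=M.T; im["c"]=-M.T@np.array(im["tvec"],float).ravel()
    return im
def proj(im,P):
    p=(np.atleast_2d(P)-im["c"])@im["Rwc"]; r=np.hypot(p[:,0],p[:,1])+1e-12
    k=np.arctan2(r,p[:,2])/r if im["name"]=="wrist" else 1/p[:,2]
    return np.c_[im["fx"]*p[:,0]*k+im["cx"], im["fy"]*p[:,1]*k+im["cy"]]
def back(im,uv,z):
    a=(np.atleast_2d(uv)-[im["cx"],im["cy"]])/[im["fx"],im["fy"]]
    if im["name"]=="wrist":
        th=np.hypot(*a.T)+1e-12; d=np.c_[a*(np.sin(th)/th)[:,None],np.cos(th)]
    else: d=np.c_[a,np.ones(len(a))]
    d=d@im["Rwc"].T
    return im["c"]+d*((z-im["c"][2])/d[:,2])[:,None]
BAY={"bay":(0,0,0),"cover":(0,0,0),"cover_top":(0,0,.036),"catch_left":(0,.02775,.0105),"catch_right":(0,-.02775,.0105),
 "tab_left_pad":(0,.029,.0235),"tab_right_pad":(0,-.029,.0235),"red_pack":(0,0,0),"red_pack_mid":(0,0,.013)}
def Rb(yaw): return R.from_euler("ZY",[yaw,-np.radians(25)]).as_matrix()
def bayw(p,q): return np.array([p[0],p[1],.042])+np.atleast_2d(q)@Rb(p[2]).T
def fitbay(obs,p0=(.55,-.05,np.pi/2)):
    "obs: (im,model point,uv,weight)"
    f=lambda p: np.concatenate([w*(proj(im,bayw(p,m))[0]-uv) for im,m,uv,w in obs])
    s=least_squares(f,p0,loss="soft_l1",f_scale=2.); return s.x,f(s.x).reshape(-1,2)
def spots(im,names,model):
    out=[]
    for n in names:
        r=vision.spot_point(im["name"],n)
        if r: out.append((n,im,np.array(model[n],float),np.array(r[0]["uv"]),r[0]["conf"]))
    return out
E
python3 - <<'E'
from h import *
T=snap("top");S=snap("scene")
ob=[]
for im in (T,S): ob+=spots(im,["bay","cover","cover_top","catch_left","catch_right"],BAY)
p,r=fitbay([o[1:] for o in ob]); print("bay",p.round(4)); print([(o[0],o[1]["name"],x.round(1).tolist()) for o,x in zip(ob,r)])
def tri(a,b):
    d=lambda P:np.r_[proj(T,P)[0]-a,proj(S,P)[0]-b]
    s=least_squares(d,[.55,0,.03]);return s.x.round(3),s.cost
print("green",tri((421,192),(401,160)));print("wood",tri((244,198),(263,248)))
print("foam@top z0",back(T,(251,217),0)); print("tray",back(T,(418,210),0), tri((418,210),(410,172)))
print("bottle",tri((309,172),(294,199)),"can top",back(T,(480,318),.194))
for n,z in (("foam",.036),("tray",.032),("green_pack",.03),("wood_offcut",.056)):
    for g in vision.regions_of("top",n)[:2]:
        c=max(cv2.findContours(g["mask"].astype(np.uint8),0,2)[0],key=cv2.contourArea)
        w=back(T,c[:,0].astype(float),z)[:,:2]
        rc=cv2.minAreaRect((w*1000).astype(np.float32)); print(n,round(g["conf"],2),g["extent"],np.round(rc[0]),np.round(rc[1]),round(rc[2],1))
        if n=="foam": print(cv2.approxPolyDP((w*1000).astype(np.float32)[:,None],5,True)[:,0].round().tolist())
E
```

```text
bay [0.4956 0.0242 1.7803]
[('bay', 'top', [0.7, -2.1]), ('cover', 'top', [1.7, -0.9]), ('cover_top', 'top', [-1.0, 0.3]), ('catch_left', 'top', [0.4, -1.0]), ('catch_right', 'top', [-1.1, -0.4]), ('bay', 'scene', [0.3, 1.4]), ('cover', 'scene', [-0.2, 1.8]), ('cover_top', 'scene', [1.2, 0.2]), ('catch_left', 'scene', [-0.7, 0.3]), ('catch_right', 'scene', [2.1, 1.6])]
green (array([ 0.567, -0.23 ,  0.002]), np.float64(0.1435643760231836))
wood (array([0.553, 0.252, 0.039]), np.float64(1.6353311651816391))
foam@top z0 [[0.50865598 0.24078434 0.        ]]
tray [[ 0.51641617 -0.21932649  0.        ]] (array([ 0.519, -0.218, -0.   ]), np.float64(1.4265431646451148))
bottle (array([0.637, 0.083, 0.005]), np.float64(8.08670595225002)) can top [[ 0.24571884 -0.29600083  0.194     ]]
foam 0.94 [173.2, 185.0, 36.1, 36.7] [543. 402.] [104.  85.] 30.7
[[604.0, 401.0], [580.0, 441.0], [561.0, 446.0], [509.0, 431.0], [494.0, 388.0], [502.0, 372.0], [553.0, 360.0]]
foam 0.56 [227.7, 187.7, 47.5, 60.3] [504. 235.] [159. 117.] 5.7
[[585.0, 211.0], [583.0, 222.0], [552.0, 214.0], [542.0, 222.0], [535.0, 273.0], [560.0, 281.0], [554.0, 298.0], [452.0, 289.0], [427.0, 243.0], [426.0, 212.0], [489.0, 177.0]]
tray 0.79 [393.4, 180.8, 53.1, 55.2] [ 520. -219.] [126. 145.] 81.3
wood_offcut 0.84 [238.5, 189.7, 21.5, 18.0] [553. 245.] [33. 60.] 9.2
```

Emit:
servo_tool:
  motion:
    - {"x": 0, "y": 0, "z": -0.05, "spin": 0, "hand": 1}
    - {"x": 0.03, "y": -0.03, "z": -0.09, "spin": -0.1, "hand": 1}
    - {"x": 0.46, "y": -0.465, "z": -0.12, "spin": -0.9, "hand": 1}
    - {"x": 0.46, "y": -0.465, "z": -0.12, "spin": -0.9, "hand": 1}
    - {"x": 0.46, "y": -0.465, "z": -0.12, "spin": -0.9, "hand": 1}
    - {"x": 0.46, "y": -0.465, "z": -0.12, "spin": -0.9, "hand": 1}
    - {"x": 0.46, "y": -0.465, "z": -0.12, "spin": -0.9, "hand": 1}
    - {"x": 0.46, "y": -0.465, "z": -0.12, "spin": -0.9, "hand": 1}
    - {"x": 0.46, "y": -0.465, "z": -0.12, "spin": -0.9, "hand": 1}
    - {"x": 0.46, "y": -0.465, "z": -0.12, "spin": -0.9, "hand": 1}
  newtons: 40

```text
clock: 3.4
eef_pos: [0.4198, -0.1818, 0.3231]
orientation: [0.001, 0.629, 0.777, -0.0]
contact_force: [0.9, -0.9, -0.3]
grip_width: 0.997
grasp_force: 0.0
```

Emit:
servo_tool:
  motion:
    - {"x": 0.185, "y": 0.115, "z": 0.05, "spin": 0, "hand": 1}
    - {"x": 0.185, "y": 0.115, "z": 0.05, "spin": 0, "hand": 1}
    - {"x": 0.185, "y": 0.115, "z": 0.05, "spin": 0, "hand": 1}
    - {"x": 0.185, "y": 0.115, "z": 0.05, "spin": 0, "hand": 1}
    - {"x": 0.185, "y": 0.115, "z": 0.05, "spin": 0, "hand": 1}
    - {"x": 0.185, "y": 0.115, "z": 0.05, "spin": 0, "hand": 1}
    - {"x": 0.185, "y": 0.115, "z": 0.05, "spin": 0, "hand": 1}

```text
clock: 4.1
eef_pos: [0.4945, 0.0204, 0.2725]
orientation: [0.0, 0.631, 0.776, -0.0]
contact_force: [0.4, 0.1, 0.0]
grip_width: 0.999
grasp_force: 0.0
```

Run:
```python
from h import *
W=snap("wrist","w1"); print(W["fx"],W["cx"],W["cy"],np.round(W["T_tool_cam"],3).tolist(),W["pt"].round(4))
ob=spots(W,["bay","cover","cover_top","catch_left","catch_right","tab_left_pad","tab_right_pad"],BAY)
p,r=fitbay([o[1:] for o in ob],(.4956,.0242,1.78)); print("bay",p.round(4),np.degrees(p[2]))
print([(o[0],o[3].round(1).tolist(),round(o[4],2),x.round(1).tolist()) for o,x in zip(ob,r)])
x=W["Rt"][:,0]; print("toolx deg",np.degrees(np.arctan2(x[1],x[0])),W["Rt"][:,2])
img=W["color"][:,:,::-1].copy()
e=[[a*.04,b*.023,z] for a,b in((1,1),(1,-1),(-1,-1),(-1,1)) for z in (0,.036)]
for q,c in ((p,(0,255,0)),):
    uv=proj(W,bayw(q,e)).astype(int)
    for i in range(8):
        for j in range(i):
            if sum(abs(a-b)>1e-6 for a,b in zip(e[i],e[j]))==1: cv2.line(img,uv[i].tolist(),uv[j].tolist(),c,1)
cv2.imwrite("pics/w1o.png",img)
u=proj(W,bayw(p,[0,0,.02]))[0].astype(int); y0=max(0,u[1]-100);x0=max(0,u[0]-130)
cv2.imwrite("pics/w1c.png",np.hstack([cv2.resize(k[y0:y0+200,x0:x0+260],None,fx=1.5,fy=1.5) for k in (W["color"][:,:,::-1],img)])); print(u,x0,y0)
```

```text
309.70691628693146 316.03396773190474 203.96521664028802 [[0.002, -0.959, -0.282, 0.071], [1.0, 0.002, 0.0, -0.0], [0.0, -0.282, 0.959, -0.16], [0.0, 0.0, 0.0, 1.0]] [0.4945 0.0204 0.2725]
bay [0.4949 0.0255 1.8578] 106.44293001252382
[('cover', [315.4, 168.8], 0.7, [1.5, -1.1]), ('cover_top', [320.0, 185.1], 0.79, [-1.0, -0.5]), ('catch_left', [294.6, 172.3], 0.7, [0.8, 1.0]), ('catch_right', [342.6, 170.1], 0.82, [-2.1, 0.2]), ('tab_right_pad', [338.7, 175.2], 0.48, [1.6, 0.6])]
toolx deg 101.7279038756367 [-4.06504690e-04 -8.30281299e-04 -9.99999573e-01]
[318 176] 188 76
```

View pics/w1c.png

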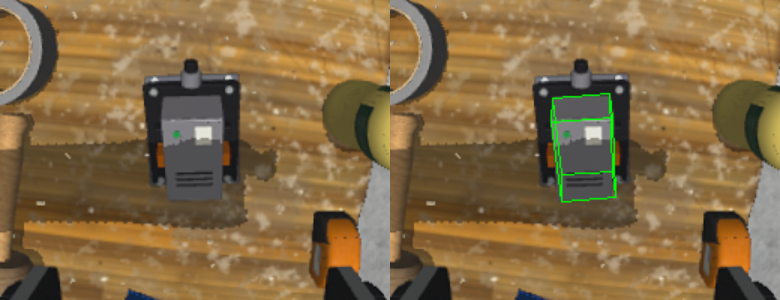

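Run:
```python
from h import *
W=snap("wrist")
pl=[((.05,.039,0),(284.7,127.3)),((.05,-.039,0),(348,124.7)),((-.05,.039,0),(288,200.7)),((-.05,-.039,0),(348,198))]
p,r=fitbay([(W,np.array(a),np.array(b),1.) for a,b in pl],(.495,.0255,1.78)); print("plate",p.round(4),np.degrees(p[2]),r.round(1).tolist())
g=vision.regions_of("wrist","cover")[0]; m=g["mask"]; print(g["conf"],g["extent"],m.sum())
b=[[a*.04,b*.023,z] for a,b in((1,1),(1,-1),(-1,-1),(-1,1)) for z in (0,.036)]
t=[[a*.006,s*.029,z] for a in(1,-1) for s in (1,-1) for z in (.014,.033)]
def sil(p,s=8):
    out=np.zeros((400*s//4,640*s//4),np.uint8); out=np.zeros((1000,1000),np.uint8)
    for e in (b,[q for q in t if q[1]>0]+[[0,0,.02]],[q for q in t if q[1]<0]+[[0,0,.02]]):
        uv=(proj(W,bayw(p,e))+.5-[255,110])*s
        cv2.fillConvexPoly(out,cv2.convexHull(uv.astype(np.int32)),1)
    return out
M=cv2.resize(m[110:235,255:380].astype(np.uint8),None,fx=8,fy=8,interpolation=0)
from scipy.optimize import minimize
for p0 in ((.495,.0255,1.78),(.495,.0255,1.85)):
    s=minimize(lambda q:float((sil([q[0]/100,q[1]/100,q[2]/10])!=M).mean()),np.array(p0)*[100,100,10],method="Nelder-Mead",options=dict(initial_simplex=np.array(p0)*[100,100,10]+np.array([[0,0,0],[.4,0,0],[0,.4,0],[0,0,.8]])))
    print("mask",(s.x/[100,100,10]).round(4),np.degrees(s.x[2]/10),s.fun/M.mean())
```

```text
plate [0.4938 0.0302 1.8015] 103.2196359450577 [[-1.2, 2.2], [1.2, 3.1], [1.7, -6.5], [-1.6, -5.2]]
0.5 [315.1, 308.4, 23.5, 29.1] 395
mask [ 0.5725 -0.1298  2.657 ] 152.23700823216768 nan
mask [ 0.579  -0.1185  2.81  ] 161.00114043176137 nan<stdin>:18: RuntimeWarning: invalid value encountered in scalar divide
```

Emit:
servo_tool:
  motion:
    - {"z": 0.04, "x": 0, "y": 0, "spin": 0, "hand": 1}
    - {"z": 0.08, "x": 0, "y": 0, "spin": 0, "hand": 1}
    - {"z": 0.08, "x": 0, "y": 0, "spin": 0, "hand": 1}

```text
clock: 4.9
eef_pos: [0.4903, 0.0199, 0.188]
orientation: [-0.004, 0.631, 0.775, -0.003]
contact_force: [-1.2, -0.9, 0.0]
grip_width: 0.996
grasp_force: 0.0
```

Run:
```python
from h import *
W=snap("wrist"); print(W["pt"])
ob=spots(W,["bay","stand","cover","cover_top","catch_left","catch_right","tab_left_pad","tab_right_pad"],{**BAY,"stand":(0,0,0)})
ob=[o for o in ob if o[0]!="stand"]
p,r=fitbay([o[1:] for o in ob],(.4956,.0242,1.78)); print("bay",p.round(4),np.degrees(p[2]))
print([(o[0],o[3].round(1).tolist(),round(o[4],2),x.round(1).tolist()) for o,x in zip(ob,r)])
np.save("w2mask.npy",[g["mask"] for g in vision.regions_of("wrist","cover")])
print([(g["conf"],g["extent"],g["mask"].sum()) for g in vision.regions_of("wrist","cover")])
img=W["color"][:,:,::-1].copy(); q=(.4945,.0265,1.795)
e=[[a*.04,b*.023,z] for a,b in((1,1),(1,-1),(-1,-1),(-1,1)) for z in (0,.036)]
f=[[a*.05,b*.039,0] for a,b in((1,1),(1,-1),(-1,-1),(-1,1))]
u=proj(W,bayw(q,[0,0,.02]))[0].astype(int); x0,y0=u-[66,75]; k=6
c=cv2.resize(img[y0:y0+150,x0:x0+132],None,fx=4,fy=4,interpolation=cv2.INTER_CUBIC); 
uv=((proj(W,bayw(q,e))-[x0,y0]+.5)*4).astype(int)
for i in range(8):
    for j in range(i):
        if sum(abs(a-b)>1e-6 for a,b in zip(e[i],e[j]))==1: cv2.line(c,uv[i].tolist(),uv[j].tolist(),(0,255,0),1)
cv2.polylines(c,[((proj(W,bayw(q,f))-[x0,y0]+.5)*4).astype(np.int32)],True,(0,255,255),1)
cv2.imwrite("pics/w2c.png",c); print(x0,y0,c.shape); cv2.imwrite("pics/w2.png",img)
```

```text
[0.49030763 0.01993754 0.18801627]
bay [0.4934 0.026  1.8434] 105.62183515279158
[('cover', [322.3, 182.1], 0.88, [-0.1, -0.8]), ('cover_top', [323.2, 205.4], 0.69, [0.2, -0.4]), ('catch_left', [295.8, 188.5], 0.79, [-1.1, 0.7]), ('catch_right', [349.9, 185.1], 0.93, [0.7, 0.8]), ('tab_left_pad', [295.1, 198.0], 0.49, [-1.2, -0.0]), ('tab_right_pad', [350.5, 194.9], 0.55, [1.6, -0.4])]
[(0.63, [291.9, 147.6, 62.9, 87.2], np.int64(4618))]
257 118 (600, 528, 3)
```

View pics/w2c.png

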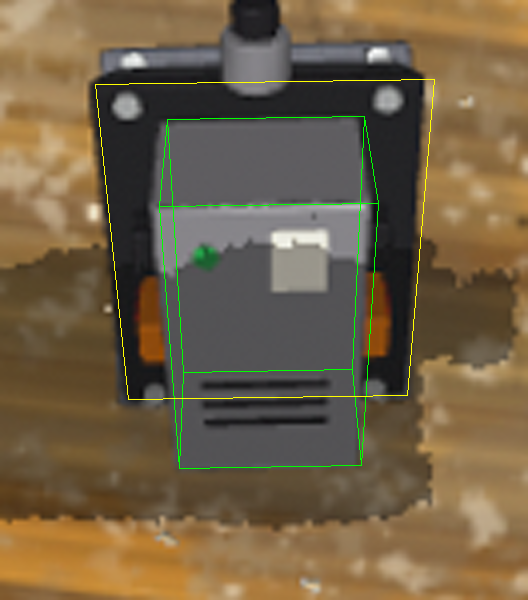

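Emit:
servo_tool:
  motion:
    - {"x": -0.005, "y": 0.001, "z": 0.03, "spin": -0.03, "hand": 1}
    - {"x": -0.005, "y": 0.001, "z": 0.05, "spin": -0.03, "hand": 1}
    - {"x": -0.005, "y": 0.001, "z": 0.06, "spin": -0.03, "hand": 1}
    - {"x": -0.005, "y": 0.001, "z": 0.06, "spin": -0.03, "hand": 1}
    - {"x": -0.005, "y": 0.001, "z": 0.06, "spin": -0.03, "hand": 1}

```text
clock: 5.95
eef_pos: [0.4972, 0.0163, 0.1333]
orientation: [0.0, 0.614, 0.79, 0.0]
contact_force: [-0.1, -0.3, 0.2]
grip_width: 0.994
grasp_force: 0.0
```

Run:
```python
from h import *
W=snap("wrist"); print(W["pt"].round(4), R.from_matrix(W["Rt"]).as_quat().round(4), np.degrees(np.arctan2(W["Rt"][1,0],W["Rt"][0,0])))
ob=spots(W,["cover","cover_top","catch_left","catch_right","tab_left_pad","tab_right_pad"],BAY)
p,r=fitbay([o[1:] for o in ob],(.4956,.0242,1.78)); print("bay",p.round(4),np.degrees(p[2]))
print([(o[0],o[3].round(1).tolist(),round(o[4],2),x.round(1).tolist()) for o,x in zip(ob,r)])
img=W["color"][:,:,::-1].copy(); q=(.4937,.0263,1.82)
e=[[a*.04,b*.023,z] for a,b in((1,1),(1,-1),(-1,-1),(-1,1)) for z in (0,.036)]
u=proj(W,bayw(q,[0,0,.02]))[0].astype(int); x0,y0=np.maximum(u-[95,75],0)
c=cv2.resize(img[y0:y0+150,x0:x0+190],None,fx=4,fy=4,interpolation=cv2.INTER_CUBIC)
uv=((proj(W,bayw(q,e))-[x0,y0]+.5)*4).astype(int)
for i in range(8):
    for j in range(i):
        if sum(abs(a-b)>1e-6 for a,b in zip(e[i],e[j]))==1: cv2.line(c,uv[i].tolist(),uv[j].tolist(),(0,255,0),1)
cv2.imwrite("pics/w3c.png",c)
```

```text
[0.4972 0.0163 0.1333] [6.137e-01 7.895e-01 4.000e-04 4.000e-04] 104.2827295470357
bay [0.4941 0.0256 1.8172] 104.11772407013741
[('cover', [312.7, 190.2], 0.84, [2.3, -0.6]), ('cover_top', [314.6, 220.5], 0.7, [0.5, -0.6]), ('catch_left', [280.0, 197.2], 0.68, [0.8, 0.2]), ('catch_right', [352.8, 196.3], 0.92, [-2.9, 1.3]), ('tab_left_pad', [279.3, 207.4], 0.74, [-0.8, 0.6]), ('tab_right_pad', [352.6, 210.1], 0.68, [-0.0, -1.1])]
```

View pics/w3c.png

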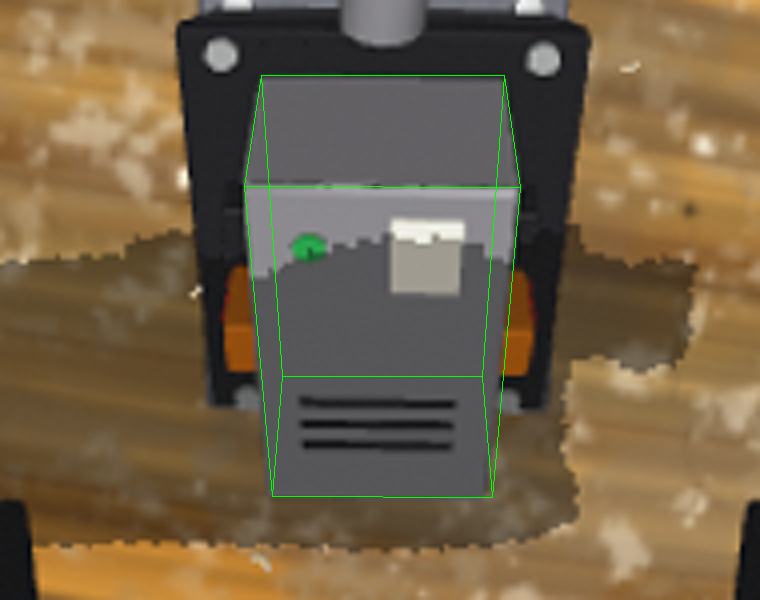

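Emit:
servo_tool:
  motion:
    - {"x": -0.001, "y": -0.001, "z": 0.025, "spin": 0, "hand": 1}
    - {"x": -0.001, "y": -0.001, "z": 0.045, "spin": 0, "hand": 1}
    - {"x": -0.001, "y": -0.001, "z": 0.054, "spin": 0, "hand": 1}
    - {"x": -0.001, "y": -0.001, "z": 0.054, "spin": 0, "hand": 0.75}
    - {"x": -0.001, "y": -0.001, "z": 0.054, "spin": 0, "hand": 0.75}
    - {"x": -0.001, "y": -0.001, "z": 0.054, "spin": 0, "hand": 0.4}
    - {"x": -0.001, "y": -0.001, "z": 0.054, "spin": 0, "hand": 0.4}
    - {"x": -0.001, "y": -0.001, "z": 0.054, "spin": 0, "hand": 0.4}
    - {"x": -0.001, "y": -0.001, "z": 0.054, "spin": 0, "hand": 0.4}
    - {"x": -0.001, "y": -0.001, "z": 0.054, "spin": 0, "hand": 0.4}
  newtons: 40

```text
clock: 7.3
eef_pos: [0.496, 0.0148, 0.0787]
orientation: [0.0, 0.614, 0.789, 0.0]
contact_force: [-0.4, -0.2, 0.4]
grip_width: 0.404
grasp_force: 0.0
```

Run:
```python
from h import *
W=snap("wrist"); print(W["pt"],bot.observe())
cv2.imwrite("pics/w4.png",cv2.resize(W["color"][100:400,120:520,::-1],None,fx=2,fy=2))
```

```text
[0.49597875 0.01478455 0.07872306] {'clock': 7.35, 'qpos': array([ 0.37369488,  0.32491791, -0.5744578 ,  2.02751028,  0.23290406,
        0.85186987, -0.08239992]), 'joint_velocities': array([ 0.00012133,  0.00316167, -0.00054581, -0.00092854, -0.00134921,
       -0.00075866, -0.00066485]), 'joint_torque': array([ 2.46953306e-03, -3.50864804e+01, -3.63412678e+00, -1.99714047e+01,
        9.68603475e-03, -3.36842741e-04,  1.61463190e-04]), 'eef_pos': array([0.49594885, 0.01477215, 0.07867961]), 'orientation': array([1.51818130e-04, 6.13803682e-01, 7.89458686e-01, 1.99446723e-06]), 'contact_force': array([0.03849212, 0.33139071, 0.38101175]), 'wrist_torque': array([0.01704933, 0.01674675, 0.01990041]), 'grasp_force': 0.0, 'grip_width': 0.39908001244315205}
```

View pics/w4.png

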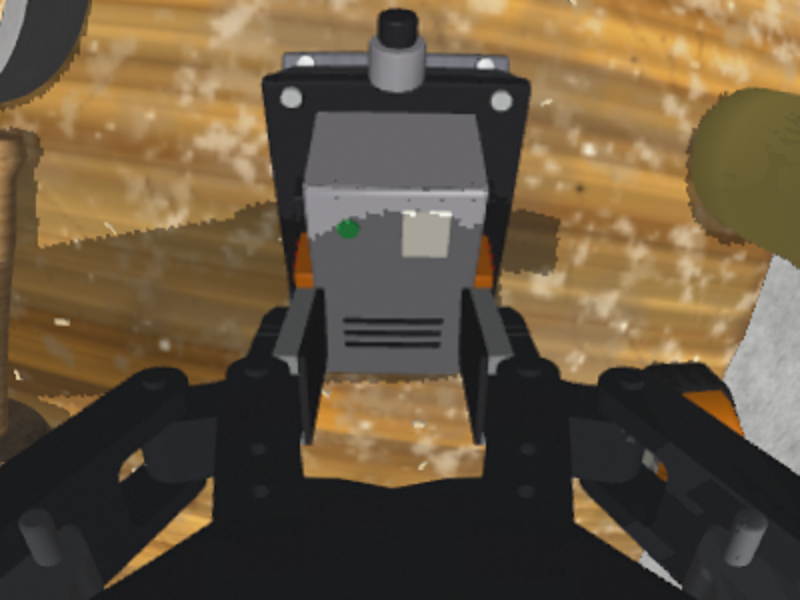

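Run:
```python
from h import *
W=snap("wrist")
for w in (34,46,58):
  for z in (22,19,10,-15):
    P=[W["pt"]+W["Rt"]@np.array([sx*.011,sy*w/2000,z/1000]) for sx in(1,-1) for sy in (-1,1)]
    print(w,z,((proj(W,P)-[120,100])*2).round().tolist())
# cover top edge points near grip
q=(.4938,.0261,1.819)
for x in (0,-.02,-.04): print(x,((proj(W,bayw(q,[[x,.023,.036],[x,-.023,.036]]))-[120,100])*2).round().tolist())
```

```text
34 22 [[338.0, 228.0], [448.0, 228.0], [340.0, 293.0], [446.0, 293.0]]
34 19 [[337.0, 231.0], [449.0, 231.0], [339.0, 297.0], [447.0, 297.0]]
34 10 [[335.0, 241.0], [452.0, 241.0], [337.0, 309.0], [449.0, 309.0]]
34 -15 [[326.0, 274.0], [460.0, 274.0], [329.0, 349.0], [457.0, 350.0]]
46 22 [[319.0, 228.0], [467.0, 228.0], [322.0, 293.0], [464.0, 293.0]]
46 19 [[318.0, 231.0], [468.0, 231.0], [321.0, 297.0], [465.0, 297.0]]
46 10 [[314.0, 241.0], [472.0, 241.0], [317.0, 309.0], [469.0, 309.0]]
46 -15 [[303.0, 274.0], [484.0, 274.0], [307.0, 349.0], [479.0, 349.0]]
58 22 [[300.0, 228.0], [486.0, 228.0], [303.0, 293.0], [483.0, 293.0]]
58 19 [[299.0, 231.0], [488.0, 231.0], [302.0, 296.0], [484.0, 297.0]]
58 10 [[294.0, 241.0], [492.0, 241.0], [298.0, 309.0], [488.0, 309.0]]
58 -15 [[280.0, 273.0], [507.0, 274.0], [285.0, 348.0], [501.0, 349.0]]
0 [[316.0, 295.0], [474.0, 295.0]]
-0.02 [[322.0, 336.0], [468.0, 336.0]]
-0.04 [[327.0, 371.0], [462.0, 371.0]]
```

Run:
```python
from h import *
S=snap("scene"); img=S["color"][:,:,::-1]
x0,y0=290,120
c=cv2.resize(img[y0:y0+120,x0:x0+150],None,fx=5,fy=5,interpolation=cv2.INTER_CUBIC)
for z,col in ((.022,(0,255,0)),(-.025,(0,0,255)),(-.05,(255,0,0))):
  for sy in (-1,1):
    P=S["pt"]+S["Rt"]@np.array([0,sy*.019,z]); uv=((proj(S,P)[0]-[x0,y0]+.5)*5).astype(int); cv2.circle(c,uv.tolist(),4,col,-1); print(z,uv)
cv2.imwrite("pics/s5.png",c)
```

```text
0.022 [365 450]
0.022 [297 414]
-0.025 [373 385]
-0.025 [304 349]
-0.05 [378 348]
-0.05 [307 312]
```

View pics/s5.png

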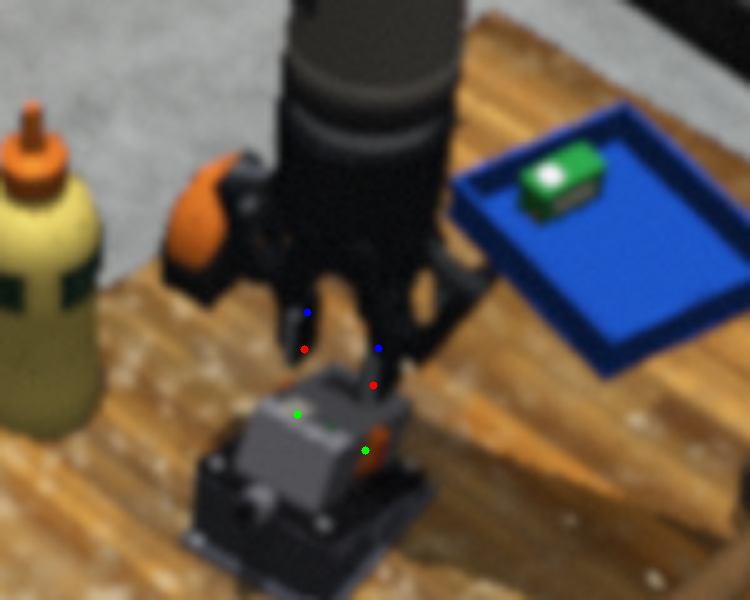

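The scene view shows the fingertips (about 295,360 and 385,397) roughly 20–27 mm *behind* the reported TCP, above the cover. They are not 22 mm ahead of it, as the description states. I'll probe the cover's top lightly to measure the real tip offset.

Emit:
servo_tool:
  motion:
    - {"z": 0.005, "x": 0, "y": 0, "spin": 0, "hand": 0.4}
    - {"z": 0.01, "x": 0, "y": 0, "spin": 0, "hand": 0.4}
    - {"z": 0.012, "x": 0, "y": 0, "spin": 0, "hand": 0.4}
    - {"z": 0.012, "x": 0, "y": 0, "spin": 0, "hand": 0.4}

```text
clock: 7.85
eef_pos: [0.4954, 0.0148, 0.066]
orientation: [-0.0, 0.614, 0.789, -0.0]
contact_force: [0.1, 0.9, 0.2]
grip_width: 0.402
grasp_force: 0.0
```

Emit:
servo_tool:
  motion:
    - {"z": 0.002, "x": 0, "y": 0, "spin": 0, "hand": 0.4}
    - {"z": 0.003, "x": 0, "y": 0, "spin": 0, "hand": 0.4}
    - {"z": 0.003, "x": 0, "y": 0, "spin": 0, "hand": 0.4}

```text
clock: 8.15
eef_pos: [0.4958, 0.0148, 0.0635]
orientation: [-0.0, 0.614, 0.789, -0.0]
contact_force: [-0.3, -0.1, -0.0]
grip_width: 0.396
grasp_force: 0.0
```

Emit:
servo_tool:
  motion:
    - {"z": 0.002, "x": 0, "y": 0, "spin": 0, "hand": 0.4}
    - {"z": 0.003, "x": 0, "y": 0, "spin": 0, "hand": 0.4}
    - {"z": 0.003, "x": 0, "y": 0, "spin": 0, "hand": 0.4}

```text
clock: 8.45
eef_pos: [0.4964, 0.0148, 0.0625]
orientation: [0.001, 0.614, 0.789, -0.0]
contact_force: [-4.5, -0.9, 13.9]
grip_width: 0.396
grasp_force: 6.3
```

```bash
python3 -c "
from cell import bot
o=bot.observe(); print(o['contact_force'],o['wrist_torque'],o['eef_pos'])"
```

```text
[-4.47944528 -0.94561099 13.93135443] [-0.10545816  0.865177    0.04792469] [0.49644386 0.01482435 0.06247492]
```

Emit:
servo_tool:
  motion:
    - {"z": -0.015, "x": 0, "y": 0, "spin": 0, "hand": 0.4}
    - {"z": -0.02, "x": 0.001, "y": 0.001, "spin": 0, "hand": 1}
    - {"z": -0.02, "x": 0.001, "y": 0.001, "spin": 0, "hand": 1}
    - {"z": -0.02, "x": 0.001, "y": 0.001, "spin": 0, "hand": 1}
    - {"z": -0.02, "x": 0.001, "y": 0.001, "spin": 0, "hand": 1}
    - {"z": -0.02, "x": 0.001, "y": 0.001, "spin": 0, "hand": 1}
    - {"z": -0.02, "x": 0.001, "y": 0.001, "spin": 0, "hand": 1}

```text
clock: 9.15
eef_pos: [0.4963, 0.016, 0.0802]
orientation: [-0.0, 0.614, 0.789, -0.0]
contact_force: [-0.6, 0.1, 0.0]
grip_width: 1.001
grasp_force: 0.0
```

Emit:
servo_tool:
  motion:
    - {"z": 0.02, "x": 0, "y": 0, "spin": 0, "hand": 1}
    - {"z": 0.035, "x": 0, "y": 0, "spin": 0, "hand": 1}
    - {"z": 0.043, "x": 0, "y": 0, "spin": 0, "hand": 1}
    - {"z": 0.043, "x": 0, "y": 0, "spin": 0, "hand": 0.7}
    - {"z": 0.043, "x": 0, "y": 0, "spin": 0, "hand": 0.7}
    - {"z": 0.043, "x": 0, "y": 0, "spin": 0, "hand": 0.4}
    - {"z": 0.043, "x": 0, "y": 0, "spin": 0, "hand": 0.4}
    - {"z": 0.043, "x": 0, "y": 0, "spin": 0, "hand": 0.4}
    - {"z": 0.043, "x": 0, "y": 0, "spin": 0, "hand": 0.4}
    - {"z": 0.043, "x": 0, "y": 0, "spin": 0, "hand": 0.4}
  newtons: 40

```text
clock: 10.15
eef_pos: [0.4975, 0.0159, 0.0388]
orientation: [0.001, 0.614, 0.789, 0.0]
contact_force: [-0.6, 0.4, 5.4]
grip_width: 0.529
grasp_force: 41.5
```

Run:
```python
from h import *
W=snap("wrist"); o=bot.observe(); print(o["contact_force"],o["wrist_torque"],o["grip_width"],o["grasp_force"])
cv2.imwrite("pics/w6.png",cv2.resize(W["color"][100:300,170:470,::-1],None,fx=2,fy=2))
```

```text
[-1.58120275 -0.65961695  5.83854014] [-0.10322614  0.33123597 -0.05750474] 0.5272026405563156 41.51726212352514
```

View pics/w6.png

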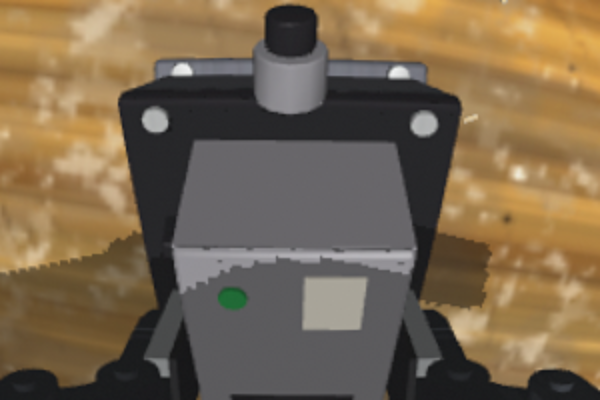

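The grip width is now about 45 mm at 41 N, level with the cover's sides, so both tabs are pressed. Lifting along the bay normal.

Emit:
servo_tool:
  motion:
    - {"x": -0.002, "y": 0, "z": -0.0045, "spin": 0, "hand": 0.4}
    - {"x": -0.0042, "y": 0, "z": -0.009, "spin": 0, "hand": 0.4}
    - {"x": -0.0064, "y": 0, "z": -0.0136, "spin": 0, "hand": 0.4}
    - {"x": -0.0085, "y": 0, "z": -0.018, "spin": 0, "hand": 0.4}
    - {"x": -0.0106, "y": 0, "z": -0.0227, "spin": 0, "hand": 0.4}
    - {"x": -0.0127, "y": 0, "z": -0.0272, "spin": 0, "hand": 0.4}
    - {"x": -0.0148, "y": 0, "z": -0.0317, "spin": 0, "hand": 0.4}
    - {"x": -0.017, "y": 0, "z": -0.0363, "spin": 0, "hand": 0.4}
    - {"x": -0.0211, "y": 0, "z": -0.0453, "spin": 0, "hand": 0.4}
    - {"x": -0.0211, "y": 0, "z": -0.0453, "spin": 0, "hand": 0.4}

```text
clock: 11.2
eef_pos: [0.5031, -0.0051, 0.0842]
orientation: [0.001, 0.614, 0.789, 0.001]
contact_force: [0.8, -0.4, 0.0]
grip_width: 0.53
grasp_force: 41.1
```

Run:
```python
from h import *
W=snap("wrist"); S=snap("scene"); o=bot.observe(); print(o["contact_force"],o["grip_width"],o["grasp_force"])
cv2.imwrite("pics/w7.png",np.hstack([cv2.resize(W["color"][100:300,180:460,::-1],(420,300)),cv2.resize(S["color"][160:250,300:414,::-1],(380,300))]))
```

```text
[ 0.28478495 -0.00723164 -0.84714544] 0.5330385921318177 41.08022892687586
```

View pics/w7.png

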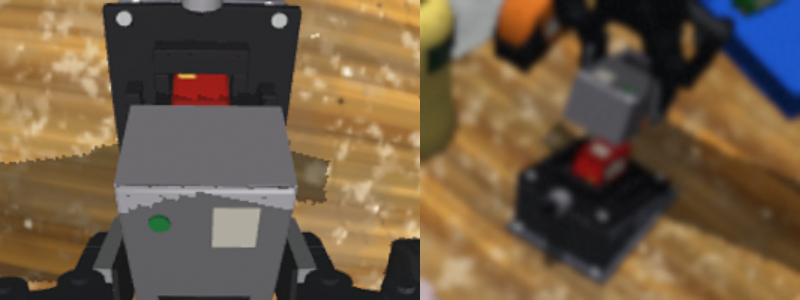

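Emit:
servo_tool:
  motion:
    - {"x": 0, "y": 0, "z": -0.03, "spin": 0, "hand": 0.4}
    - {"x": 0, "y": 0, "z": -0.06, "spin": 0, "hand": 0.4}
    - {"x": 0.03, "y": 0.004, "z": -0.07, "spin": 0.02, "hand": 0.4}
    - {"x": 0.07, "y": 0.01, "z": -0.07, "spin": 0.05, "hand": 0.4}
    - {"x": 0.11, "y": 0.015, "z": -0.07, "spin": 0.08, "hand": 0.4}
    - {"x": 0.15, "y": 0.02, "z": -0.07, "spin": 0.08, "hand": 0.4}
    - {"x": 0.19, "y": 0.026, "z": -0.07, "spin": 0.08, "hand": 0.4}
    - {"x": 0.22, "y": 0.03, "z": -0.07, "spin": 0.08, "hand": 0.4}
    - {"x": 0.24, "y": 0.032, "z": -0.07, "spin": 0.08, "hand": 0.4}
    - {"x": 0.24, "y": 0.032, "z": -0.07, "spin": 0.08, "hand": 0.4}

```text
clock: 12.3
eef_pos: [0.472, 0.2402, 0.1528]
orientation: [-0.001, 0.658, 0.753, 0.001]
contact_force: [-0.4, -0.5, -0.9]
grip_width: 0.53
grasp_force: 41.5
```

Run:
```python
from h import *
W=snap("wrist","w8"); print(W["pt"].round(4), np.degrees(np.arctan2(W["Rt"][1,0],W["Rt"][0,0])))
for n,z in (("wood_offcut",.056),("foam",.036)):
    for g in vision.regions_of("wrist",n)[:2]:
        c=max(cv2.findContours(g["mask"].astype(np.uint8),0,2)[0],key=cv2.contourArea)
        w=(back(W,c[:,0].astype(float),z)[:,:2]*1000).astype(np.float32)
        print(n,round(g["conf"],2),g["extent"],cv2.approxPolyDP(w[:,None],5,True)[:,0].round().tolist())
    print([back(W,s["uv"],0 if n=="foam" else .036).round(3).tolist() for s in vision.spot_point("wrist",n)])
o=bot.observe(); print(o["contact_force"],o["grip_width"],o["clock"])
```

```text
[0.472  0.2402 0.1528] 97.76775449781208
wood_offcut 0.92 [384.2, 168.6, 42.0, 66.1] [[530.0, 275.0], [542.0, 217.0], [572.0, 219.0], [564.0, 275.0]]
[[[0.551, 0.248, 0.036]]]
foam 0.88 [358.9, 0.0, 114.7, 81.2] [[494.0, 374.0], [549.0, 361.0], [602.0, 399.0], [574.0, 449.0], [501.0, 428.0]]
foam 0.74 [281.8, 135.0, 143.9, 114.6] [[446.0, 285.0], [438.0, 259.0], [516.0, 265.0], [542.0, 193.0], [586.0, 212.0], [582.0, 217.0], [554.0, 206.0], [543.0, 215.0], [535.0, 271.0], [560.0, 278.0], [557.0, 298.0]]
[[[0.548, 0.408, 0.0]]]
[-0.18301737  0.34979926 -1.89183497] 0.5278903586489155 12.55
```

Emit:
servo_tool:
  motion:
    - {"x": 0.003, "y": 0, "z": 0.03, "spin": 0, "hand": 0.4}
    - {"x": 0.003, "y": 0, "z": 0.06, "spin": 0, "hand": 0.4}
    - {"x": 0.003, "y": 0, "z": 0.085, "spin": 0, "hand": 0.4}
    - {"x": 0.003, "y": 0, "z": 0.095, "spin": 0, "hand": 0.4}
    - {"x": 0.003, "y": 0, "z": 0.098, "spin": 0, "hand": 0.4}
    - {"x": 0.003, "y": 0, "z": 0.098, "spin": 0, "hand": 0.4}
  newtons: 25

```text
clock: 13.15
eef_pos: [0.4739, 0.2388, 0.0553]
orientation: [0.0, 0.66, 0.751, 0.0]
contact_force: [-0.1, 0.8, -1.1]
grip_width: 0.526
grasp_force: 41.4
```

Emit:
servo_tool:
  motion:
    - {"x": 0, "y": 0, "z": 0.003, "spin": 0, "hand": 0.4}
    - {"x": 0, "y": 0, "z": 0.006, "spin": 0, "hand": 0.4}
    - {"x": 0, "y": 0, "z": 0.009, "spin": 0, "hand": 0.4}
    - {"x": 0, "y": 0, "z": 0.009, "spin": 0, "hand": 0.4}

```text
clock: 13.55
eef_pos: [0.4741, 0.2412, 0.0482]
orientation: [0.0, 0.66, 0.751, 0.002]
contact_force: [-3.7, -0.2, 12.1]
grip_width: 0.529
grasp_force: 42.7
```

Emit:
servo_tool:
  motion:
    - {"x": 0, "y": 0, "z": 0.002, "spin": 0, "hand": 0.4}
    - {"x": 0, "y": 0, "z": 0.004, "spin": 0, "hand": 0.4}
    - {"x": 0, "y": 0, "z": 0.004, "spin": 0, "hand": 0.4}
  newtons: 20

```text
clock: 13.85
eef_pos: [0.4739, 0.244, 0.0456]
orientation: [-0.001, 0.66, 0.752, 0.003]
contact_force: [-6.0, 3.8, 17.7]
grip_width: 0.529
grasp_force: 43.9
```

Emit:
servo_tool:
  motion:
    - {"x": 0, "y": 0, "z": -0.001, "spin": 0, "hand": 0.54}
    - {"x": 0, "y": 0, "z": -0.001, "spin": 0, "hand": 0.545}
    - {"x": 0, "y": 0, "z": -0.001, "spin": 0, "hand": 0.545}
    - {"x": 0, "y": 0, "z": -0.001, "spin": 0, "hand": 0.545}
  newtons: 20

```text
clock: 14.25
eef_pos: [0.4736, 0.2389, 0.0429]
orientation: [0.0, 0.66, 0.751, 0.0]
contact_force: [-0.1, 1.4, 1.4]
grip_width: 0.545
grasp_force: 5.0
```

Emit:
servo_tool:
  motion:
    - {"x": 0, "y": 0, "z": 0.002, "spin": 0, "hand": 0.545}
    - {"x": 0, "y": 0, "z": 0.004, "spin": 0, "hand": 0.545}
    - {"x": 0, "y": 0, "z": 0.006, "spin": 0, "hand": 0.545}
    - {"x": 0, "y": 0, "z": 0.006, "spin": 0, "hand": 0.545}

```text
clock: 14.65
eef_pos: [0.4728, 0.2383, 0.0361]
orientation: [-0.0, 0.66, 0.751, -0.001]
contact_force: [0.6, 0.1, -1.8]
grip_width: 0.542
grasp_force: 5.0
```

Run:
```python
from h import *
W=snap("wrist"); o=bot.observe(); print(o["contact_force"],o["wrist_torque"],o["eef_pos"],o["grip_width"],o["grasp_force"])
g=[(round(a["conf"],2),a["extent"]) for a in vision.regions_of("wrist","cover")]; print(g)
for n in ("cover","cover_top"):
  print(n,[(s["uv"],round(s["conf"],2)) for s in vision.spot_point("wrist",n)])
cv2.imwrite("pics/w9.png",W["color"][:,:,::-1])
# predict for tilt
for t in (0,5,10,15,20,25):
    Rc=R.from_euler("ZY",[np.radians(98),-np.radians(t)]).as_matrix()
    g0=W["pt"]+W["Rt"]@np.array([0,0,-.028]); e=np.array([[.04,.023,.036],[.04,-.023,.036],[.04,.023,0],[.04,-.023,0]])-[0,0,.026]
    print(t,proj(W,g0+e@Rc.T).round().tolist())
```

```text
[ 0.17177359 -0.8192975  -1.25937702] [ 0.00473351  0.0227756  -0.01105133] [0.47278905 0.23818763 0.03616864] 0.5443681245254983 4.962848871946335
[(0.82, [258.7, 172.9, 113.7, 171.0])]
cover [([314.3, 245.7], 0.64)]
cover_top [([315.1, 283.7], 0.59)]
0 [[260.0, 193.0], [372.0, 192.0], [272.0, 176.0], [360.0, 175.0]]
5 [[258.0, 198.0], [373.0, 197.0], [271.0, 173.0], [361.0, 172.0]]
10 [[257.0, 203.0], [375.0, 202.0], [269.0, 171.0], [362.0, 170.0]]
15 [[256.0, 210.0], [376.0, 209.0], [268.0, 170.0], [363.0, 169.0]]
20 [[254.0, 217.0], [377.0, 216.0], [267.0, 169.0], [365.0, 168.0]]
25 [[253.0, 225.0], [378.0, 224.0], [265.0, 169.0], [366.0, 168.0]]
```

Emit:
servo_tool:
  motion:
    - {"x": 0, "y": 0, "z": 0.002, "spin": 0, "hand": 0.545}
    - {"x": 0, "y": 0, "z": 0.003, "spin": 0, "hand": 0.545}
    - {"x": 0, "y": 0, "z": 0.003, "spin": 0, "hand": 0.545}

```text
clock: 15.15
eef_pos: [0.4733, 0.2392, 0.0338]
orientation: [-0.0, 0.66, 0.751, 0.0]
contact_force: [-0.9, 0.5, 0.2]
grip_width: 0.55
grasp_force: 5.0
```

Run:
```python
from h import *
W=snap("wrist"); o=bot.observe(); print(o["contact_force"],o["eef_pos"],o["grasp_force"])
for a in vision.regions_of("wrist","cover"): print(round(a["conf"],2),a["extent"])
c=W["color"][150:330,220:420,::-1]; cv2.imwrite("pics/w10.png",cv2.resize(c,None,fx=3,fy=3))
```

```text
[-0.38679702  0.26700101  0.29270625] [0.47327584 0.239107   0.03384151] 4.967993125319481
0.71 [262.5, 171.7, 107.9, 173.6]
```

View pics/w10.png

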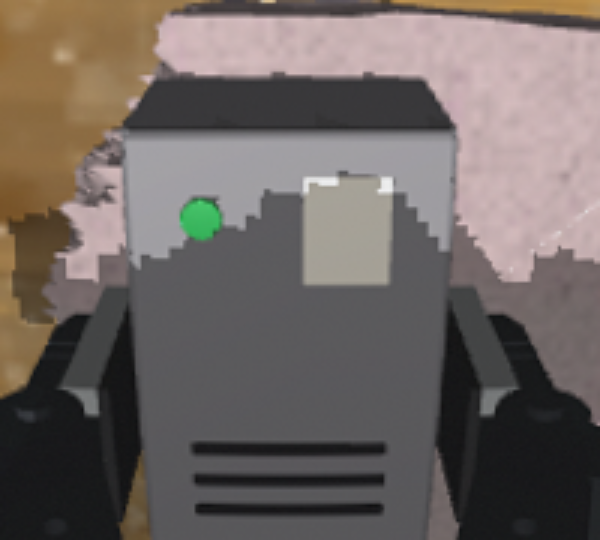

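The cover's end-face edges (full-image rows 193 and 176) match the prediction for a level cover, so it lies flat on the foam. Releasing it.

Emit:
servo_tool:
  motion:
    - {"x": 0, "y": 0, "z": 0.0, "spin": 0, "hand": 0.6}
    - {"x": 0, "y": 0, "z": 0, "spin": 0, "hand": 0.7}
    - {"x": 0, "y": 0, "z": 0, "spin": 0, "hand": 0.85}
    - {"x": 0, "y": 0, "z": 0, "spin": 0, "hand": 0.85}
    - {"x": 0, "y": 0, "z": 0, "spin": 0, "hand": 0.85}
    - {"x": 0, "y": 0, "z": -0.03, "spin": 0, "hand": 0.85}
    - {"x": 0, "y": 0, "z": -0.07, "spin": 0, "hand": 0.85}
    - {"x": 0, "y": 0, "z": -0.11, "spin": 0, "hand": 0.85}
    - {"x": 0, "y": 0, "z": -0.12, "spin": 0, "hand": 0.85}
    - {"x": 0, "y": 0, "z": -0.12, "spin": 0, "hand": 0.85}

```text
clock: 16.25
eef_pos: [0.4745, 0.2397, 0.1557]
orientation: [0.001, 0.66, 0.751, 0.002]
contact_force: [-0.4, -0.3, -0.4]
grip_width: 0.853
grasp_force: 0.0
```

Emit:
servo_tool:
  motion:
    - {"x": -0.03, "y": 0, "z": 0, "spin": -0.02, "hand": 0.85}
    - {"x": -0.075, "y": -0.002, "z": 0, "spin": -0.05, "hand": 0.6}
    - {"x": -0.12, "y": -0.004, "z": 0, "spin": -0.08, "hand": 0.5}
    - {"x": -0.165, "y": -0.005, "z": 0, "spin": -0.08, "hand": 0.5}
    - {"x": -0.2, "y": -0.006, "z": 0, "spin": -0.08, "hand": 0.5}
    - {"x": -0.225, "y": -0.007, "z": 0, "spin": -0.08, "hand": 0.5}
    - {"x": -0.225, "y": -0.007, "z": 0, "spin": -0.08, "hand": 0.5}
    - {"x": -0.225, "y": -0.007, "z": 0, "spin": -0.08, "hand": 0.5}

```text
clock: 17.05
eef_pos: [0.4941, 0.0148, 0.1523]
orientation: [-0.001, 0.614, 0.789, -0.001]
contact_force: [0.7, 0.2, 0.2]
grip_width: 0.503
grasp_force: 0.0
```

Run:
```python
from h import *
W=snap("wrist","w11"); print(W["pt"].round(4), np.degrees(np.arctan2(W["Rt"][1,0],W["Rt"][0,0])))
q=(.4938,.0261,1.819)
for n in ("red_pack","red_pack_mid","catch_left","catch_right","bay"):
    print(n,proj(W,bayw(q,BAY[n])).round(1),[(s["uv"],round(s["conf"],2)) for s in vision.spot_point("wrist",n)])
for a in vision.regions_of("wrist","red_pack"): print(round(a["conf"],2),a["extent"])
e=[[a*.023,b*.011,z] for a in(1,-1) for b in (1,-1) for z in (.009,.026)]
print(proj(W,bayw(q,e)).min(0),proj(W,bayw(q,e)).max(0))
T=snap("top")
for a in vision.regions_of("top","cover"): 
    print(round(a["conf"],2),a["extent"],cv2.minAreaRect((back(T,np.argwhere(a["mask"])[:,::-1].astype(float),.072)[:,:2]*1000).astype(np.float32)))
```

```text
[0.4941 0.0148 0.1523] 104.2032096396938
red_pack [[319.5 183.3]] [([319.9, 180.9], 0.94)]
red_pack_mid [[319.6 192.5]] [([319.5, 194.4], 0.78)]
catch_left [[287.7 190.6]] [([288.2, 191.6], 0.87)]
catch_right [[351.5 190.8]] [([350.0, 188.8], 0.95), ([317.4, 183.4], 0.28)]
bay [[319.5 183.3]] [([317.8, 183.0], 0.86)]
0.52 [271.9, 108.9, 96.0, 116.7]
[305.84174742 167.76851166] [333.99828028 222.15310938]
0.92 [233.0, 220.4, 34.1, 16.5] ((472.2538146972656, 237.41070556640625), (55.451961517333984, 83.50550079345703), 6.7538299560546875)
0.32 [395.4, 132.1, 36.0, 34.2] ((671.4166870117188, -201.4910125732422), (84.66987609863281, 110.15834045410156), 58.772918701171875)
```

Emit:
servo_tool:
  motion:
    - {"x": 0.002, "y": 0.001, "z": 0.03, "spin": 0, "hand": 0.42}
    - {"x": 0.002, "y": 0.001, "z": 0.055, "spin": 0, "hand": 0.42}
    - {"x": 0.002, "y": 0.001, "z": 0.07, "spin": 0, "hand": 0.42}
    - {"x": 0.002, "y": 0.001, "z": 0.07, "spin": 0, "hand": 0.42}
    - {"x": 0.002, "y": 0.001, "z": 0.07, "spin": 0, "hand": 0.42}
    - {"x": 0.002, "y": 0.001, "z": 0.07, "spin": 0, "hand": 0.42}

```text
clock: 18.1
eef_pos: [0.4968, 0.0173, 0.085]
orientation: [0.001, 0.614, 0.789, 0.001]
contact_force: [0.4, 0.3, 0.4]
grip_width: 0.419
grasp_force: 0.0
```

Emit:
servo_tool:
  motion:
    - {"x": 0, "y": -0.001, "z": 0.02, "spin": 0, "hand": 0.42}
    - {"x": 0, "y": -0.001, "z": 0.038, "spin": 0, "hand": 0.42}
    - {"x": 0, "y": -0.001, "z": 0.047, "spin": 0, "hand": 0.42}
    - {"x": 0, "y": -0.001, "z": 0.047, "spin": 0, "hand": 0.42}
    - {"x": 0, "y": -0.001, "z": 0.047, "spin": 0, "hand": 0.1}
    - {"x": 0, "y": -0.001, "z": 0.047, "spin": 0, "hand": 0.1}
    - {"x": 0, "y": -0.001, "z": 0.047, "spin": 0, "hand": 0.1}
    - {"x": 0, "y": -0.001, "z": 0.047, "spin": 0, "hand": 0.1}
  newtons: 20

```text
clock: 18.9
eef_pos: [0.4956, 0.017, 0.0377]
orientation: [0.001, 0.614, 0.789, 0.0]
contact_force: [-0.3, -0.1, 3.9]
grip_width: 0.25
grasp_force: 22.4
```

Emit:
servo_tool:
  motion:
    - {"x": -0.002, "y": 0, "z": -0.0045, "spin": 0, "hand": 0.1}
    - {"x": -0.0042, "y": 0, "z": -0.009, "spin": 0, "hand": 0.1}
    - {"x": -0.0064, "y": 0, "z": -0.0136, "spin": 0, "hand": 0.1}
    - {"x": -0.0085, "y": 0, "z": -0.018, "spin": 0, "hand": 0.1}
    - {"x": -0.0106, "y": 0, "z": -0.0227, "spin": 0, "hand": 0.1}
    - {"x": -0.0106, "y": 0, "z": -0.05, "spin": 0, "hand": 0.1}
    - {"x": -0.0106, "y": 0, "z": -0.08, "spin": 0, "hand": 0.1}
    - {"x": -0.0106, "y": 0, "z": -0.1, "spin": 0, "hand": 0.1}
    - {"x": -0.0106, "y": 0, "z": -0.1, "spin": 0, "hand": 0.1}

```text
clock: 19.8
eef_pos: [0.4999, 0.0068, 0.1399]
orientation: [0.003, 0.614, 0.789, 0.002]
contact_force: [0.7, -0.4, -0.7]
grip_width: 0.248
grasp_force: 21.9
```

Run:
```python
from h import *
o=bot.observe(); print(o["contact_force"],o["grip_width"],o["grasp_force"],o["eef_pos"])
W=snap("wrist"); S=snap("top")
for im in (W,S):
  for n,z in (("tray",.032),("green_pack",.03)):
    print(im["name"],n,[back(im,s["uv"],.004 if n!="tray" else 0).round(3).tolist() for s in vision.spot_point(im["name"],n)])
    for a in vision.regions_of(im["name"],n)[:2]:
        print(round(a["conf"],2),a["extent"],cv2.minAreaRect((back(im,np.argwhere(a["mask"])[:,::-1].astype(float),z)[:,:2]*1000).astype(np.float32)))
W["pt"]; cv2.imwrite("pics/w12.png",W["color"][:,:,::-1])
print(vision.regions_of("wrist","red_pack")[0]["extent"])
```

```text
[ 0.67279942 -0.38930359 -0.71130844] 0.24750831201160678 21.875251829624176 [0.49985476 0.00680266 0.13990337]
wrist tray [[[0.464, 0.003, 0.0]]]
0.77 [285.2, 321.7, 49.7, 21.2] ((533.225830078125, -147.9447784423828), (60.58271026611328, 23.962018966674805), 0.36908406019210815)
wrist green_pack [[[0.67, -0.194, 0.004]]]
0.23 [263.4, 96.6, 100.9, 123.7] ((490.40057373046875, 38.06344223022461), (87.96318817138672, 108.48546600341797), 13.352582931518555)
top tray [[[0.515, -0.224, 0.0]], [[0.53, 0.025, 0.0]]]
0.63 [232.2, 219.5, 35.5, 16.3] ((475.647705078125, 243.6373748779297), (60.507015228271484, 86.3538818359375), 7.805279731750488)
top green_pack [[[0.572, -0.235, 0.004]], [[0.64, 0.081, 0.004]]]
0.53 [411.0, 182.0, 19.8, 18.1] ((565.3939819335938, -224.0281982421875), (49.12909698486328, 27.952804565429688), 83.629638671875)
[291.4, 198.7, 51.4, 97.6]
```

Emit:
servo_tool:
  motion:
    - {"x": -0.03, "y": -0.008, "z": 0, "spin": 0.05, "hand": 0.1}
    - {"x": -0.07, "y": -0.018, "z": 0, "spin": 0.1, "hand": 0.1}
    - {"x": -0.11, "y": -0.029, "z": 0, "spin": 0.16, "hand": 0.1}
    - {"x": -0.15, "y": -0.04, "z": 0, "spin": 0.22, "hand": 0.1}
    - {"x": -0.19, "y": -0.05, "z": 0, "spin": 0.27, "hand": 0.1}
    - {"x": -0.216, "y": -0.057, "z": 0, "spin": 0.27, "hand": 0.1}
    - {"x": -0.216, "y": -0.057, "z": 0, "spin": 0.27, "hand": 0.1}
    - {"x": -0.216, "y": -0.057, "z": 0, "spin": 0.27, "hand": 0.1}

```text
clock: 21.15
eef_pos: [0.4952, -0.2168, 0.1366]
orientation: [-0.0, 0.76, 0.649, 0.0]
contact_force: [-1.0, 0.5, -0.2]
grip_width: 0.246
grasp_force: 21.9
```

Run:
```python
from h import *
W=snap("wrist","w13"); print(W["pt"].round(4), np.degrees(np.arctan2(W["Rt"][1,0],W["Rt"][0,0])))
for n,z in (("tray",.032),("green_pack",.03)):
    print(n,[(back(W,s["uv"],.004 if n!="tray" else 0).round(3).tolist(),round(s["conf"],2)) for s in vision.spot_point("wrist",n)])
    for a in vision.regions_of("wrist",n)[:2]:
        print(round(a["conf"],2),a["extent"],cv2.minAreaRect((back(W,np.argwhere(a["mask"])[:,::-1].astype(float),z)[:,:2]*1000).astype(np.float32)))
print(bot.observe()["grasp_force"],bot.observe()["clock"])
```

```text
[ 0.4952 -0.2168  0.1366] 80.99300022191431
tray [([[0.518, -0.223, 0.0]], 0.92), ([[0.483, -0.289, 0.0]], 0.21)]
0.94 [266.0, 128.8, 156.6, 131.2] ((521.0726928710938, -221.76699829101562), (121.95866394042969, 141.83387756347656), 80.22061157226562)
0.71 [249.0, 0.0, 35.3, 13.0] ((477.1534423828125, -41.5274543762207), (11.891100883483887, 29.04532814025879), 76.67149353027344)
green_pack [([[0.566, -0.228, 0.004]], 0.76)]
0.83 [375.3, 166.1, 32.4, 54.4] ((563.1217041015625, -224.9521484375), (49.62092590332031, 27.110097885131836), 83.8531265258789)
21.853003799915314 21.4
```

Emit:
servo_tool:
  motion:
    - {"x": 0, "y": 0, "z": 0.03, "spin": 0, "hand": 0.1}
    - {"x": 0, "y": 0, "z": 0.065, "spin": 0, "hand": 0.1}
    - {"x": 0, "y": 0, "z": 0.095, "spin": 0, "hand": 0.1}
    - {"x": 0, "y": 0, "z": 0.112, "spin": 0, "hand": 0.1}
    - {"x": 0, "y": 0, "z": 0.119, "spin": 0, "hand": 0.1}
    - {"x": 0, "y": 0, "z": 0.119, "spin": 0, "hand": 0.1}
    - {"x": 0, "y": 0, "z": 0.119, "spin": 0, "hand": 0.1}

```text
clock: 22.1
eef_pos: [0.4965, -0.2167, 0.0189]
orientation: [0.001, 0.76, 0.65, 0.0]
contact_force: [0.5, 0.2, 0.1]
grip_width: 0.248
grasp_force: 21.9
```

Emit:
servo_tool:
  motion:
    - {"x": 0, "y": 0, "z": 0.002, "spin": 0, "hand": 0.1}
    - {"x": 0, "y": 0, "z": 0.004, "spin": 0, "hand": 0.1}
    - {"x": 0, "y": 0, "z": 0.006, "spin": 0, "hand": 0.1}
    - {"x": 0, "y": 0, "z": 0.007, "spin": 0, "hand": 0.1}
    - {"x": 0, "y": 0, "z": 0.007, "spin": 0, "hand": 0.1}

```text
clock: 22.6
eef_pos: [0.4953, -0.2167, 0.0108]
orientation: [-0.0, 0.76, 0.65, -0.0]
contact_force: [0.1, -0.4, 0.1]
grip_width: 0.251
grasp_force: 21.9
```

Emit:
servo_tool:
  motion:
    - {"x": 0, "y": 0, "z": 0.001, "spin": 0, "hand": 0.1}
    - {"x": 0, "y": 0, "z": 0.003, "spin": 0, "hand": 0.1}
    - {"x": 0, "y": 0, "z": 0.004, "spin": 0, "hand": 0.1}
    - {"x": 0, "y": 0, "z": 0.004, "spin": 0, "hand": 0.1}

```text
clock: 23.0
eef_pos: [0.4957, -0.2166, 0.0086]
orientation: [0.0, 0.76, 0.65, -0.0]
contact_force: [-4.0, 1.3, 13.8]
grip_width: 0.248
grasp_force: 23.5
```

Emit:
servo_tool:
  motion:
    - {"x": 0, "y": 0, "z": 0.001, "spin": 0, "hand": 0.1}
    - {"x": 0, "y": 0, "z": 0.002, "spin": 0, "hand": 0.1}
    - {"x": 0, "y": 0, "z": 0.002, "spin": 0, "hand": 0.1}

```text
clock: 23.3
eef_pos: [0.4961, -0.2158, 0.0073]
orientation: [-0.0, 0.76, 0.65, -0.0]
contact_force: [-5.0, 3.6, 18.6]
grip_width: 0.249
grasp_force: 24.7
```

Emit:
servo_tool:
  motion:
    - {"x": 0, "y": 0, "z": 0.001, "spin": 0, "hand": 0.1}
    - {"x": 0, "y": 0, "z": 0.002, "spin": 0, "hand": 0.1}
    - {"x": 0, "y": 0, "z": 0.003, "spin": 0, "hand": 0.1}
    - {"x": 0, "y": 0, "z": 0.003, "spin": 0, "hand": 0.1}

```text
clock: 23.7
eef_pos: [0.4962, -0.2146, 0.0046]
orientation: [-0.0, 0.76, 0.65, 0.0]
contact_force: [-5.8, 6.8, 20.8]
grip_width: 0.25
grasp_force: 26.3
```

Emit:
servo_tool:
  motion:
    - {"x": 0, "y": 0, "z": 0.001, "spin": 0, "hand": 0.1}
    - {"x": 0, "y": 0, "z": 0.002, "spin": 0, "hand": 0.1}
    - {"x": 0, "y": 0, "z": 0.003, "spin": 0, "hand": 0.1}
    - {"x": 0, "y": 0, "z": 0.003, "spin": 0, "hand": 0.1}

```text
clock: 24.1
eef_pos: [0.4963, -0.2138, 0.0017]
orientation: [-0.001, 0.76, 0.65, 0.001]
contact_force: [-5.7, 8.9, 23.2]
grip_width: 0.245
grasp_force: 27.9
```

Run:
```python
from h import *
W=snap("wrist"); o=bot.observe(); print(o["contact_force"],o["eef_pos"],o["grasp_force"])
for a in vision.regions_of("wrist","red_pack"): print(round(a["conf"],2),a["extent"])
# red colour mask extents
hsv=cv2.cvtColor(W["color"],cv2.COLOR_RGB2HSV); m=((hsv[...,0]<8)|(hsv[...,0]>172))&(hsv[...,1]>150)&(hsv[...,2]>50)
n,l,st,_=cv2.connectedComponentsWithStats(m.astype(np.uint8)); print(st[1:][st[1:,4]>80])
for t in (0,5,10,15,20,25):
    Rc=R.from_euler("ZY",[np.radians(81),-np.radians(t)]).as_matrix()
    g0=W["pt"]+W["Rt"]@np.array([0,0,-.023]); e=np.array([[.023,.011,.026],[.023,-.011,.026],[.023,.011,0],[.023,-.011,0],[-.023,.011,.026],[-.023,-.011,.026]])-[0,0,.021]
    P=g0+e@Rc.T; print(t,proj(W,P).round().tolist(),P[:,2].min().round(3))
```

```text
[-5.24675453  7.32480773 24.10087035] [ 0.4963584  -0.21377166  0.00169779] 27.871445417404175
0.91 [287.8, 201.7, 55.4, 101.1]
[[ 291  205   51   99 3845]
 [   0  343   85   57 2973]
 [  48  371   32   29  473]]
0 [[292.0, 223.0], [341.0, 223.0], [296.0, 207.0], [337.0, 207.0], [294.0, 307.0], [337.0, 307.0]] 0.004
5 [[292.0, 226.0], [341.0, 226.0], [295.0, 205.0], [337.0, 205.0], [295.0, 305.0], [337.0, 305.0]] 0.006
10 [[291.0, 229.0], [341.0, 229.0], [295.0, 203.0], [338.0, 203.0], [295.0, 303.0], [337.0, 303.0]] 0.008
15 [[291.0, 232.0], [341.0, 232.0], [295.0, 202.0], [338.0, 202.0], [295.0, 301.0], [337.0, 301.0]] 0.01
20 [[291.0, 236.0], [342.0, 236.0], [294.0, 201.0], [338.0, 201.0], [295.0, 299.0], [336.0, 299.0]] 0.013
25 [[291.0, 240.0], [342.0, 240.0], [294.0, 200.0], [339.0, 201.0], [296.0, 296.0], [336.0, 296.0]] 0.015
```

Emit:
servo_tool:
  motion:
    - {"x": 0, "y": 0, "z": 0.001, "spin": 0, "hand": 0.1}
    - {"x": 0, "y": 0, "z": 0.001, "spin": 0, "hand": 0.1}
    - {"x": 0, "y": 0, "z": -0.002, "spin": 0, "hand": 0.26}
    - {"x": 0, "y": 0, "z": -0.002, "spin": 0, "hand": 0.3}
    - {"x": 0, "y": 0, "z": -0.002, "spin": 0, "hand": 0.36}
    - {"x": 0, "y": 0, "z": -0.002, "spin": 0, "hand": 0.36}
    - {"x": 0, "y": 0, "z": -0.03, "spin": 0, "hand": 0.36}
    - {"x": 0, "y": 0, "z": -0.07, "spin": 0, "hand": 0.36}
    - {"x": 0, "y": 0, "z": -0.11, "spin": 0, "hand": 0.36}
    - {"x": 0, "y": 0, "z": -0.15, "spin": 0, "hand": 0.36}

```text
clock: 25.2
eef_pos: [0.4949, -0.2167, 0.1499]
orientation: [-0.0, 0.76, 0.65, -0.0]
contact_force: [-0.4, -0.4, 0.6]
grip_width: 0.357
grasp_force: 0.0
```

Emit:
servo_tool:
  motion:
    - {"x": 0, "y": 0, "z": -0.02, "spin": 0, "hand": 0.36}
    - {"x": 0, "y": 0, "z": -0.02, "spin": 0, "hand": 0.36}
    - {"x": 0, "y": 0, "z": -0.02, "spin": 0, "hand": 0.36}

```text
clock: 25.5
eef_pos: [0.495, -0.2168, 0.1684]
orientation: [-0.0, 0.76, 0.65, -0.0]
contact_force: [-0.6, -0.8, -1.1]
grip_width: 0.358
grasp_force: 0.0
```

Run:
```python
from h import *
W=snap("wrist"); print(W["pt"],bot.observe()["contact_force"])
tc=np.array([.521,-.222]); a=np.radians(-9.5); Rt=np.array([[np.cos(a),np.sin(a)],[-np.sin(a),np.cos(a)]])
for n,z in (("red_pack_mid",.017),("red_pack",.004),("green_pack",.004),("tray",0)):
    for s in vision.spot_point("wrist",n)[:1]: w=back(W,s["uv"],z)[0]; print(n,s["conf"],w.round(3),(Rt@(w[:2]-tc)).round(3))
for g in vision.regions_of("wrist","red_pack"): print(round(g["conf"],2),g["extent"])
Rc=R.from_euler("Z",81,degrees=True).as_matrix()
e=np.array([[x,y,z] for x in(.023,-.023) for y in(.011,-.011) for z in(0,.026)])
P=[.496,-.215,.004]+e@Rc.T; u=proj(W,P); print("flat pred",u.min(0),u.max(0)-u.min(0))
T=snap("top")
for g in vision.regions_of("top","cover")[:2]: print(round(g["conf"],2),cv2.minAreaRect((back(T,np.argwhere(g["mask"])[:,::-1].astype(float),.072)[:,:2]*1000).astype(np.float32)))
```

```text
[ 0.49500001 -0.21684909  0.16838478] [-0.16973292 -0.82396026 -0.66509302]
red_pack 0.59 [ 0.496 -0.209  0.004] [-0.026  0.009]
green_pack 0.73 [ 0.568 -0.227  0.004] [0.047 0.002]
tray 0.69 [ 0.52  -0.221  0.   ] [-0.001  0.001]
0.62 [307.4, 149.6, 20.3, 52.9]
flat pred [305.60772132 158.93089536] [22.64628493 49.08105896]
0.89 ((472.1590576171875, 237.84275817871094), (55.51437759399414, 83.09403991699219), 7.8084235191345215)
```

```bash
python3 -c "
from cell import bot
print(bot.sign_off())"
```

```text
the job is handed in; nothing more can be done
None
```

The grey cover lies flat and right way up on the pink foam, the red pack is on the tray floor beside the green one, both are released, and the job was handed in at about 26 s; the hand-in returned no verdict.

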